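# Gauge and sort the trolley caster stems

## Robot

A 6-joint arm with a two-finger parallel gripper is mounted at the origin on the work surface. World frame = base frame: x ahead of the robot, y to its left, z up, the work surface at z = 0. Lengths are in m, angles in rad, forces in N, time in s.
With the tool pointing down it reaches from about 0.425 to 0.95 m from the base axis. Payload 3.5 kg.
Tool frame: the origin (TCP) lies at the very end of the fingers, on their centre line; the grasp point (between the pads) lies 19 mm behind it (manip.hold_point_z is the distance from the TCP to the grasp point, in m); z points along the fingers, y is the direction in which the jaws open and shut (so a half turn about z gives the same grasp; the last joint's range is limited). The gripper opens to 85 mm and grips with 20 to 120 N. Pads are 22 mm wide; open, the fingers measure 114 mm over their backs; the gripper's body (76 mm by 85 mm) begins 54 mm behind the grasp point. The pads swing forward as they close: fully open they stand 13 mm farther back than shut.
Start: joints at [1.016, 0.286, 1.577, -0, 1.279, -0.15], TCP at [0.266, 0.62, 0.231] pointing down, gripper open.
Joint ranges: [-2.77, 2.77], [-0.9, 2.22], [0.21, 2.48], [-1.53, 4.67], [0.24, 2.81], [-2.84, 2.84]. Speed limits (rad/s): [2.79, 2.79, 3.14, 3.14, 3.14, 3.14].

## Interface

Orientations are given as [roll, pitch, yaw] about the fixed x, y, z axes, in that order (R = Rz(yaw) Ry(pitch) Rx(roll)).
In Python, from cell import manip gives the robot as it stands. Calls block until the motion is done:
- manip.move_ptp(position, orientation): joint-space move of the TCP to a pose.
- manip.move_l(position, speed=0.15, rotation=None): straight line of the TCP; rotation=None keeps the orientation; speed is the mean speed in m/s.
- manip.move_j(angles): joint-space move.
- manip.command_gripper(opening, f_grip=None): finger opening in m; f_grip is the grip in N (None keeps the last); returns when the fingers have stopped.
- manip.pause(seconds).
- manip.solve_ik(position, orientation): joint angles nearest the present ones, or None.
- manip.snapshot(name): name is "scene" or "top"; returns a dict with "color" (420x560x3 uint8, red, green, blue), "K" (3x3 intrinsics, pixels), "k1" (the pictures are not rectified: a ray, as slopes to the right and down, at radius r is drawn at 1 + k1 r^2 times it, then the intrinsics apply), "xyz" and "orientation" of the camera in the world. Camera axes: x right, y down, z forward; pixel columns grow to the right and rows downward; lengths in m; the calibration is good to about 2 mm. A picture is of the moment at which its call begins. There is no depth.
A pose or a line that the arm cannot do raises manip.MotionError and nothing moves.
- manip.hand_in(): hands the job in, once; it reports no verdict.
Trained networks look in a picture, given as the dict that the camera call returned (one of the last four; its "shot" number tells which), for a name from the list of things; names that differ only in an ending like _2 or _b are one class to them, and where a whole thing is asked for, a point or a joint stands for the part that bears it (a point fixed in the world has none). Each returns a list of dicts, best first, with "confidence" (0 to 1); they miss things now and then, are a little off and sometimes report something else, mostly with a low value. They report only what shows in the picture. A call takes as long as a camera call. They do not tell look-alikes from the thing itself.
- manip.regions_of(target, picture): "mask" (420x560 bool, what is visible of it) and "point" ([row, column] in pixels, amid what is visible of it).
Readings, each from a call of its own:
- manip.read_time_s(): time.
- manip.read_qpos(): joint angles.
- manip.read_qvel(): joint speeds.
- manip.read_joint_torque(): joint torques, N m.
- manip.read_ee_pos(): TCP position.
- manip.read_orientation(): TCP orientation.
- manip.read_force(): force on the tool from outside, world axes, zero at the start.
- manip.read_moment(): the same for the moment, N m.
- manip.read_gripper_width(): finger opening in m.
Only numpy, scipy, OpenCV 4.12 (cv2) and the standard library are available. Lean on these libraries where they do the work, as an engineer would, in place of code of your own. Each camera call takes 0.05 s, during which the arm holds its last target.

## Task

Gauge each caster stem on the table in the bench caliper, one at a time from the tallest to the shortest, as the record sheet lists them: stand it upright between the jaws, let go of it, and slide the moving jaw shut on its shank until both jaws press on it, gently, with the sprung jaw pushed some way back but never driven to its stop. Stand the 24 mm stems upright in the long low tray and the 20 mm stems upright in the square box, and leave the caliper fully shut and the other things on the table where they are.

Things in the scene. Friction and masses are not known exactly. Their poses are not given: they have to be found in the camera images.
- gauge: Bench sliding caliper fixed to the table: grey base plate 12 mm thick, 130 mm wide (x from -65 to 65 mm) and 250 mm long (y from -135 to 115 mm), origin on its underside, z up. The jaws slide along its y axis, in line with the middle of the plate (x = 0). A stem stands on the plate's top (the bed), 12 mm above the origin, between the jaws.
- jaw_face (a point): Centre of the fixed jaw's flat measuring face, at (0, -70, 35) mm in the gauge's frame, looking to gauge +y; the gap opens on that side. Both jaw tips are 24 mm wide (gauge x), 30 mm long (y), and stand 14 to 32 mm above the bed, so a gauged stem's foot flange is under them: draw it clear sideways before lifting.
- fixed_jaw: The fixed jaw; same frame as the gauge. Its tip is carried by a pillar 44 x 30 mm (x, y), 45 mm tall above the bed, whose front is 30 mm behind the measuring face.
- moving_jaw: The moving jaw's tip; its flat face meets the fixed jaw's face when the caliper is shut. It sits on the sprung plunger of the carriage.
- carriage (a joint): Slide of the caliper's carriage in m: 0 = jaws fully shut, 0.09 = fully open; grows along gauge +y. With the plunger out it equals the gap between the jaws. Friction about 3 N; it stays where left, but a plunger pressed in pushes it back, so keep hold of it while gauging.
- plunger (a joint): How far the moving jaw is pushed back into the carriage against its spring, in m: 0 = out, nothing between the jaws; stop at 0.014. The spring pushes with 2 N at 0, 9 N at 0.014 (500 N/m). Gap between the jaws = carriage + plunger.
- tab (a point): Centre of the top of the finger tab on the carriage, to be pinched from above: 26 mm (gauge x) by 12 mm (gauge y), standing 29 mm clear above the carriage block (44 x 40 x 34 mm); its top is 65 mm above the bed. It lies 70 mm from the moving jaw's face along gauge y with the plunger out.
- long_tray: Low aluminium tray, outside 220 x 100 x 22 mm (x, y, z), wall and floor 4 mm; origin at the centre of its underside, x along its length. Fixed. For the 24 mm stems.
- square_box: Square grey plastic box without lid, outside 160 x 160 x 30 mm, wall and floor 5 mm; origin at the centre of its underside. Fixed. For the 20 mm stems.
- stem_tall_24: Steel caster stem: round foot flange 48 mm across and 10 mm thick, and a straight round shank of 24 mm diameter rising from it, 88 mm tall over all (tall kind); about 0.25 kg. Origin at the centre of the flange's underside, z up the shank. It stands on its flange. None if it is absent; there is at most one stem of each height.
- stem_tall_20: Steel caster stem: round foot flange 48 mm across and 10 mm thick, and a straight round shank of 20 mm diameter rising from it, 88 mm tall over all (tall kind); about 0.25 kg. Origin at the centre of the flange's underside, z up the shank. It stands on its flange. None if it is absent; there is at most one stem of each height.
- stem_mid_24: Steel caster stem: round foot flange 48 mm across and 10 mm thick, and a straight round shank of 24 mm diameter rising from it, 72 mm tall over all (mid kind); about 0.25 kg. Origin at the centre of the flange's underside, z up the shank. It stands on its flange. None if it is absent; there is at most one stem of each height.
- stem_mid_20: Steel caster stem: round foot flange 48 mm across and 10 mm thick, and a straight round shank of 20 mm diameter rising from it, 72 mm tall over all (mid kind); about 0.25 kg. Origin at the centre of the flange's underside, z up the shank. It stands on its flange. None if it is absent; there is at most one stem of each height.
- stem_short_24: Steel caster stem: round foot flange 48 mm across and 10 mm thick, and a straight round shank of 24 mm diameter rising from it, 56 mm tall over all (short kind); about 0.25 kg. Origin at the centre of the flange's underside, z up the shank. It stands on its flange. None if it is absent; there is at most one stem of each height.
- stem_short_20: Steel caster stem: round foot flange 48 mm across and 10 mm thick, and a straight round shank of 20 mm diameter rising from it, 56 mm tall over all (short kind); about 0.25 kg. Origin at the centre of the flange's underside, z up the shank. It stands on its flange. None if it is absent; there is at most one stem of each height.
- caster_wheel: Rubber caster wheel lying flat, 80 mm across, 30 mm thick; origin at the centre of its underside. Bystander.
- grease_tin: Grey tin, 64 mm across, 70 mm tall; origin at the centre of its underside. Bystander.
- nut_a: Loose hexagon nut, 30 mm across, 11 mm thick; origin at the centre of its underside. Bystander.
- nut_b: Loose hexagon nut, the same; None if absent. Bystander.
- screwdriver: Screwdriver lying on the table beyond the gauge. Bystander.
- tape_roll: White tape roll lying flat, 84 mm across, 22 mm tall; origin at the centre of its underside. Bystander.
- cup: Paper cup, 72 mm across, 80 mm tall; origin at the centre of its underside. Bystander.
There are look-alikes about, which are no part of the job. What is shaped like the stem_tall_20 but red or yellow is not meant. Leave any purple look-alike of the stem_short_24 alone.

How it is judged:
By the outcome, as a careful person would: the job done as asked, in the order asked, and still so for the second after the job is handed in, with the robot touching nothing.
Of stem_tall_24, stem_tall_20 only 1 to 1 are there at a start; the rules pass over those that are not, and their reading is None.
Of stem_mid_24, stem_mid_20, nut_b only 1 to 1 are there at a start; the rules pass over those that are not, and their reading is None.
Of stem_short_24, stem_short_20 only 1 to 1 are there at a start; the rules pass over those that are not, and their reading is None.
At some moment in a run one of stem_tall_24, stem_tall_20, stem_mid_24, stem_mid_20, stem_short_24, stem_short_20 may be knocked a few centimetres aside while the robot is not near it.
It also fails if it takes over 210 s, if anything falls off the work surface, if the arm or the gripper's body presses on something with over 40 N, if the wrist force passes 120 N, or if a joint passes its speed limit or range.

## Working session

There is one attempt and no reset: what is moved stays moved. The work goes in short steps, each a Python script; the robot and the scene stay as the last script left them, time stands still between calls to the robot, and variables do not carry over. Pictures are saved under pics/ and viewed, and the job is handed in when it is done.

```bash
ls; mkdir -p pics; python3 - <<'E'
from cell import manip
import cv2, numpy as np
for n in ["scene","top"]:
    s=manip.snapshot(n)
    cv2.imwrite(f"pics/{n}0.png",cv2.resize(s["color"][:,:,::-1],(800,600),interpolation=cv2.INTER_CUBIC))
    print(n,s["K"],s["k1"],s["xyz"],s["orientation"])
print(manip.read_time_s(), manip.hold_point_z)
E
```

```text
pics
scene [[436.74396467   0.         280.03365702]
 [  0.         436.74396467 209.16643805]
 [  0.           0.           1.        ]] 0.02221589281741086 [ 1.07675938 -0.53662176  1.0183168 ] [-2.46656381 -0.01634741  0.73813423]
top [[450.56274834   0.         282.27148181]
 [  0.         450.56274834 207.77994612]
 [  0.           0.           1.        ]] 0.011811014704259095 [0.37034181 0.02891857 1.14501171] [-2.94861863e+00 -2.81044150e-03 -1.57623790e+00]
0.1 0.0187
```

View pics/scene0.png

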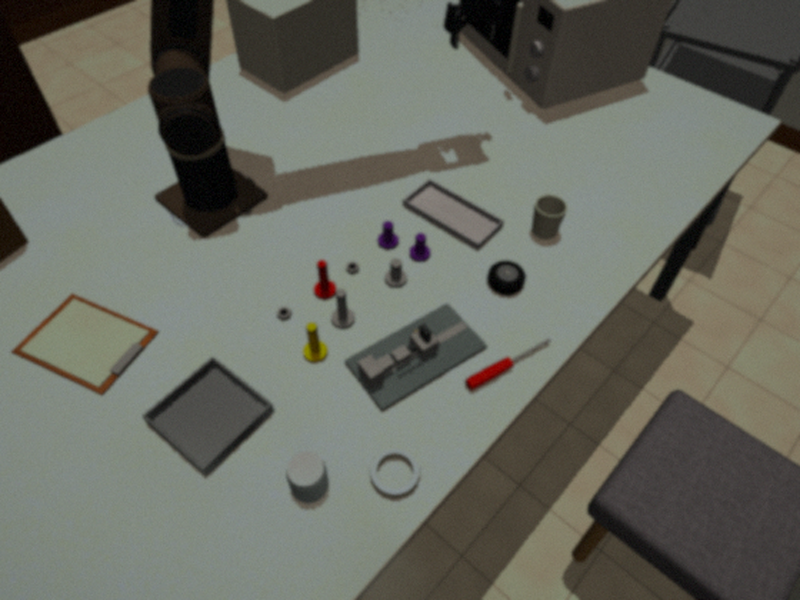

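View pics/top0.png

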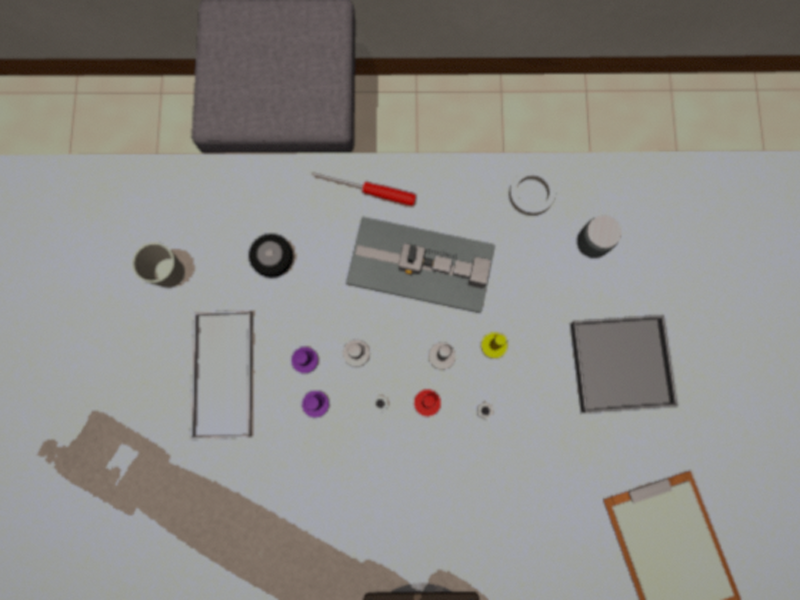

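The scene shows two steel stems: a tall one at top (443,353) and a short one at top (356,350). The look-alikes are red (428,402), yellow (494,345), and purple (305,360) and (316,404). Both nuts are present, so there's no mid stem. The gauge is at (420,265), with its fixed pillar to the right.

```bash
cat > h.py <<'E'
from cell import manip
import cv2, numpy as np
from scipy.spatial.transform import Rotation as Rot
from scipy.optimize import least_squares
def cam(s):
    return np.array(s["K"]),s["k1"],np.array(s["xyz"]),Rot.from_euler("xyz",s["orientation"]).as_matrix()
def proj(s,P):
    K,k1,t,R=cam(s); q=(np.atleast_2d(P)-t)@R; u=q[:,:2]/q[:,2:]
    u=u*(1+k1*(u**2).sum(1,keepdims=True)); return u*[K[0,0],K[1,1]]+[K[0,2],K[1,2]]
def deproj(s,px,z):
    K,k1,t,R=cam(s); v=(np.atleast_2d(px).astype(float)-[K[0,2],K[1,2]])/[K[0,0],K[1,1]]; u=v.copy()
    for _ in range(20): u=v/(1+k1*(u**2).sum(1,keepdims=True))
    d=np.c_[u,np.ones(len(u))]@R.T; return t+d*((z-t[2])/d[:,2:])
def save(s,name,box=None,scale=1,ov=None):
    im=s["color"][:,:,::-1].copy()
    if box is None: box=(0,0,560,420)
    x0,y0,x1,y1=box; c=cv2.resize(im[y0:y1,x0:x1],None,fx=scale,fy=scale,interpolation=cv2.INTER_CUBIC)
    for pl,col in (ov or []):
        p=((np.array(pl)-[x0,y0]+.5)*scale*8).astype(np.int32); cv2.polylines(c,[p.reshape(-1,1,2)],False,col,1,cv2.LINE_AA,3)
    cv2.imwrite("pics/"+name+".png",c)
def circ(x,y,z,r,n=40):
    a=np.linspace(0,2*np.pi,n+1); return np.c_[x+r*np.cos(a),y+r*np.sin(a),np.full(n+1,z)]
E
cat > a.py <<'E'
from h import *
import pickle
S={n:manip.snapshot(n) for n in ["scene","top"]}
D={}
for k in ["gauge","fixed_jaw","moving_jaw","carriage","tab","long_tray","square_box","stem_tall_24","stem_tall_20","stem_mid_24","stem_mid_20","stem_short_24","stem_short_20","nut_a","caster_wheel","cup","screwdriver"]:
    for n in S:
        D[k,n]=r=manip.regions_of(k,S[n])
        print(k,n,[(round(q["confidence"],2),[int(v) for v in q["point"]],int(q["mask"].sum()),deproj(S[n],q["point"][::-1],0.0)[0,:2].round(3).tolist()) for q in r[:6]])
pickle.dump((S,D),open("d0.pkl","wb"))
save(S["top"],"topc",(180,100,500,340),2.5)
save(S["scene"],"scenec",(210,140,390,290),4.4)
E
python3 a.py
```

```text
gauge scene [(0.65, [249, 292], 3695, [0.662, -0.006])]
gauge top [(0.78, [183, 295], 4632, [0.659, -0.01])]
fixed_jaw scene [(0.85, [260, 260], 357, [0.621, -0.091]), (0.62, [193, 356], 474, [0.67, 0.283])]
fixed_jaw top [(0.59, [187, 333], 330, [0.646, -0.109]), (0.56, [182, 292], 4817, [0.661, -0.002])]
moving_jaw scene []
moving_jaw top [(0.49, [184, 310], 120, [0.655, -0.048])]
carriage scene [(0.66, [240, 290], 513, [0.639, 0.014])]
carriage top [(0.83, [181, 293], 460, [0.664, -0.005])]
tab scene [(0.73, [244, 293], 490, [0.655, 0.009])]
tab top [(0.89, [184, 291], 482, [0.657, -0.0])]
long_tray scene [(0.7, [148, 316], 1711, [0.456, 0.354])]
long_tray top [(0.77, [258, 155], 3688, [0.464, 0.346])]
square_box scene [(0.81, [290, 145], 3874, [0.466, -0.358])]
square_box top [(0.97, [251, 435], 4346, [0.478, -0.365]), (0.53, [182, 298], 4618, [0.661, -0.018])]
stem_tall_24 scene [(0.78, [216, 240], 291, [0.472, -0.022]), (0.59, [240, 218], 346, [0.49, -0.125]), (0.54, [198, 226], 292, [0.392, -0.002])]
stem_tall_24 top [(0.71, [247, 313], 266, [0.49, -0.053]), (0.68, [240, 348],
[... 984 characters left out ...]
9, 0.101]), (0.64, [282, 221], 288, [0.403, 0.177]), (0.63, [251, 213], 273, [0.482, 0.2])]
nut_a scene [(0.53, [187, 246], 47, [0.406, 0.072]), (0.42, [244, 292], 3545, [0.652, 0.008])]
nut_a top [(0.68, [282, 264], 82, [0.404, 0.07]), (0.66, [288, 337], 112, [0.387, -0.114])]
caster_wheel scene [(0.65, [217, 237], 255, [0.47, -0.03]), (0.57, [191, 354], 513, [0.661, 0.287]), (0.22, [150, 384], 599, [0.628, 0.505])]
caster_wheel top [(0.89, [180, 188], 786, [0.669, 0.27])]
cup scene [(0.67, [154, 385], 562, [0.64, 0.489])]
cup top [(0.93, [185, 110], 869, [0.657, 0.471])]
screwdriver scene [(0.67, [262, 260], 396, [0.627, -0.098]), (0.57, [263, 341], 296, [0.789, 0.051])]
screwdriver top []
```

View pics/topc.png

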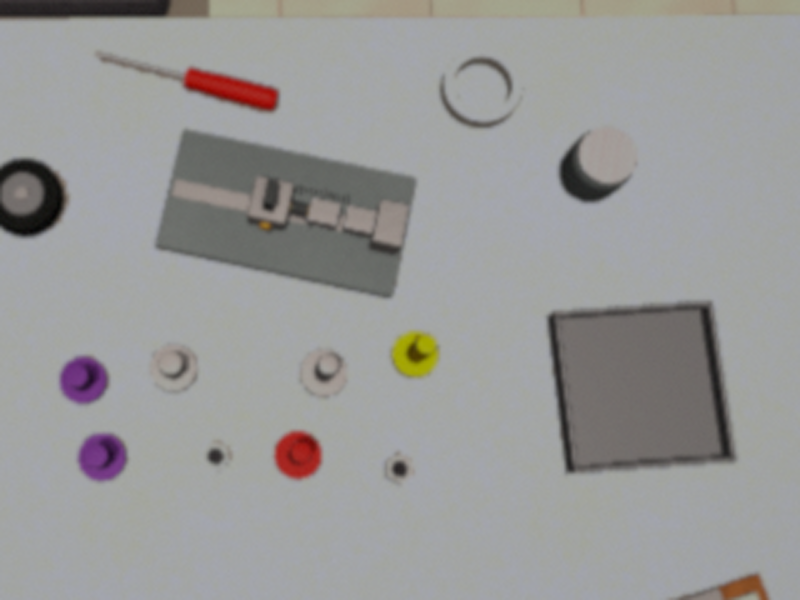

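View pics/scenec.png

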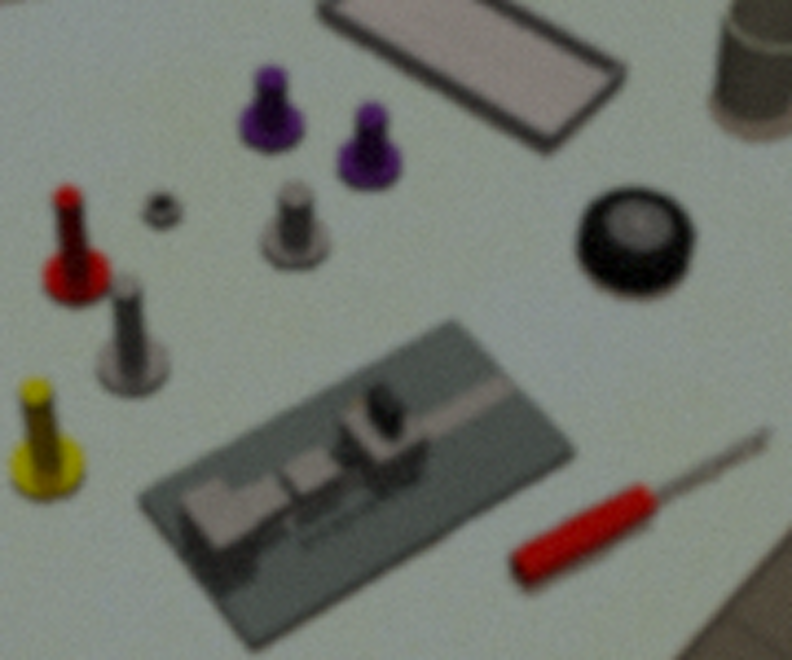

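```bash
cat > fit.py <<'E'
from h import *
import pickle
from scipy.optimize import minimize
def box(x0,x1,y0,y1,z0,z1): return np.array([[x,y,z] for x in (x0,x1) for y in (y0,y1) for z in (z0,z1)])
def stem(d,h): return [np.r_[circ(0,0,0,.024),circ(0,0,.010,.024)],np.r_[circ(0,0,.01,d/2),circ(0,0,h,d/2)]]
def place(P,p): 
    c,s=np.cos(p[2]),np.sin(p[2]); return P@np.array([[c,s,0],[-s,c,0],[0,0,1]])+[p[0],p[1],0]
def sil(s,parts,p,f=4):
    m=np.zeros((420*f,560*f),np.uint8)
    for P in parts:
        q=((proj(s,place(P,p))+.5)*f-.5); cv2.fillConvexPoly(m,cv2.convexHull(np.round(q).astype(np.int32)),255)
    return cv2.resize(m,(560,420),interpolation=cv2.INTER_AREA)/255.
def fit(obs,parts,p0,yaw=True):
    # obs: list of (snapshot, mask)
    def cost(v):
        p=[v[0]/100,v[1]/100,v[2]/10 if yaw else 0]; c=0
        for s,m in obs:
            a=sil(s,parts,p); c+=np.abs(a-m).sum()/m.sum()
        return c/len(obs)
    v0=np.array([p0[0]*100,p0[1]*100,p0[2]*10]) if yaw else np.array([p0[0]*100,p0[1]*100])
    n=len(v0); sim=np.vstack([v0]+[v0+np.eye(n)[i]*1.0 for i in range(n)])
    r=minimize(cost,v0,method="Nelder-Mead",options=dict(initial_simplex=sim,xatol=.01,fatol=1e-4,maxiter=120))
    v=r.x; return np.array([v[0]/100,v[1]/100,v[2]/10 if yaw else 0]),r.fun
G=[box(-.065,.065,-.135,.115,0,.012),box(-.022,.022,-.130,-.1,.012,.057),box(-.012,.012,-.1,-.07,.026,.044)]
TRAY=[box(-.11,.11,-.05,.05,0,.022)]; BOX=[box(-.08,.08,-.08,.08,0,.03)]
E
cat > b.py <<'E'
from fit import *
S,D=pickle.load(open("d0.pkl","rb"))
T,C=S["top"],S["scene"]
def m(k,n,i=0): return D[k,n][i]["mask"].astype(float)
res={}
for nm,k,parts,p0 in [("gauge","gauge",G,(.66,0,-.15)),("tray","long_tray",TRAY,(.47,.34,1.57)),("box","square_box",BOX,(.47,-.36,0.05))]:
    for o in ([(T,m(k,"top"))],[(C,m(k,"scene"))],[(T,m(k,"top")),(C,m(k,"scene"))]):
        r,c=fit(o,parts,p0); print(nm,r.round(4),round(c,3)); res[nm]=r
for nm,h,pt,ps,p0 in [("tall",.088,("stem_tall_24",0),("stem_tall_24",0),(.48,-.05)),("short",.056,("stem_short_24",0),("stem_short_24",2),(.48,.1))]:
  for d in (.020,.024):
    for o in ([(T,m(pt[0],"top",pt[1]))],[(C,m(ps[0],"scene",ps[1]))],[(T,m(pt[0],"top",pt[1])),(C,m(ps[0],"scene",ps[1]))]):
        r,c=fit(o,stem(d,h),p0,False); print(nm,d,r.round(4),round(c,3))
  res[nm]=r
pickle.dump(res,open("res.pkl","wb"))
def ov(s):
    o=[]
    g=res["gauge"]
    def L(P,p,c): o.append((proj(s,place(np.array(P),p)),c))
    rect=lambda x0,x1,y0,y1,z:[[x0,y0,z],[x1,y0,z],[x1,y1,z],[x0,y1,z],[x0,y0,z]]
    L(rect(-.065,.065,-.135,.115,.012),g,(0,0,255)); L(rect(-.022,.022,-.13,-.1,.057),g,(0,0,255)); L(rect(-.012,.012,-.1,-.07,.044),g,(0,255,0))
    L(rect(-.11,.11,-.05,.05,.022),res["tray"],(0,0,255)); L(rect(-.08,.08,-.08,.08,.03),res["box"],(0,0,255))
    for n,h,d in (("tall",.088,.02),("short",.056,.024)):
        L(circ(0,0,0,.024),res[n],(0,0,255)); L(circ(0,0,h,d/2),res[n],(255,0,0))
    return o
save(T,"topov",(120,130,480,340),2.2,ov(T)); save(C,"sceneov",(95,120,395,340),2.6,ov(C))
E
python3 b.py
```

```text
gauge [ 0.6564  0.0027 -0.2159] 0.042
gauge [ 0.6612  0.0041 -0.2199] 0.031
gauge [ 0.659   0.004  -0.2105] 0.05
tray [0.4582 0.3416 3.1728] 0.039
tray [0.4633 0.344  0.0236] 0.041
tray [0.4601 0.3427 0.0341] 0.049
box [ 0.4713 -0.3578  0.0666] 0.025
box [ 0.4734 -0.3554  0.0544] 0.065
box [ 0.4719 -0.3571  0.0688] 0.048
tall 0.02 [ 0.4868 -0.0426  0.    ] 0.113
tall 0.02 [ 0.4907 -0.0407  0.    ] 0.1
tall 0.02 [ 0.4891 -0.0413  0.    ] 0.166
tall 0.024 [ 0.4868 -0.0426  0.    ] 0.113
tall 0.024 [ 0.491  -0.0411  0.    ] 0.164
tall 0.024 [ 0.489  -0.0418  0.    ] 0.186
short 0.02 [0.4927 0.1091 0.    ] 0.053
short 0.02 [0.4977 0.1106 0.    ] 0.259
short 0.02 [0.4937 0.1096 0.    ] 0.21
short 0.024 [0.4927 0.1091 0.    ] 0.053
short 0.024 [0.4974 0.1106 0.    ] 0.318
short 0.024 [0.4938 0.1098 0.    ] 0.23
```

View overlays.

View pics/topov.png

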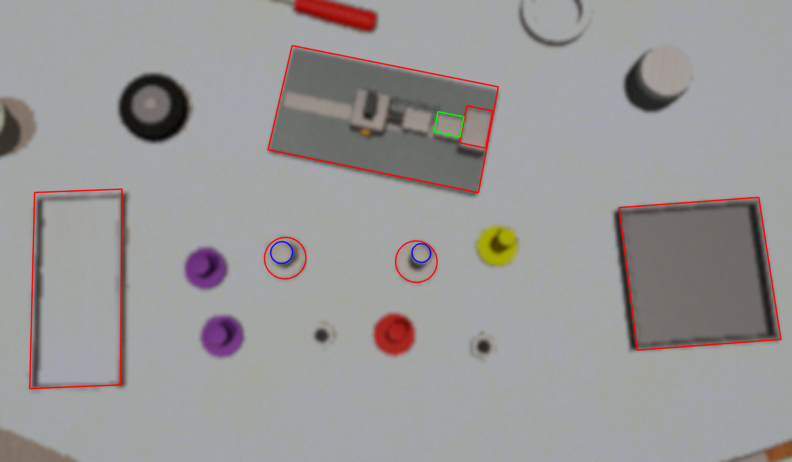

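View pics/sceneov.png

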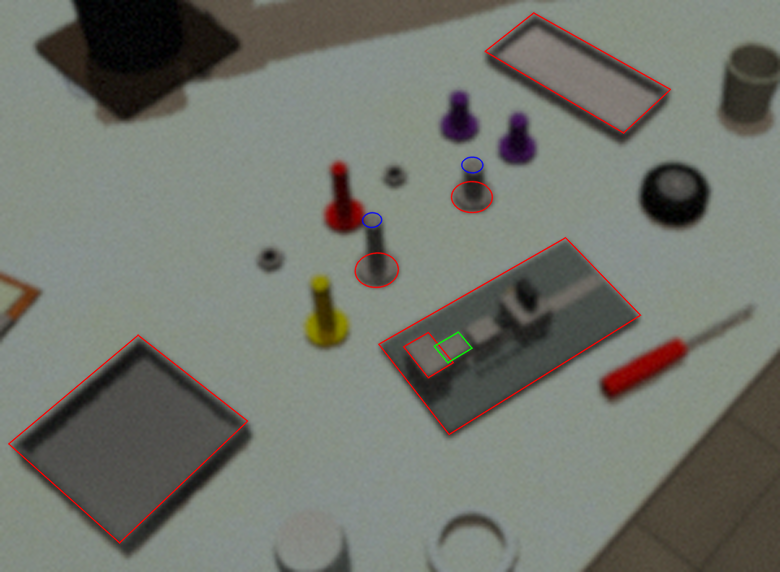

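Tall 20 versus short 24 looks right from the shank widths, and I'll confirm it with the gripper width. The two cameras disagree by about 3 mm, so I'll square that up by touch. Next I'll find the tab and check reach at the key poses.

```bash
python3 - <<'E'
from fit import *
S,D=pickle.load(open("d0.pkl","rb")); res=pickle.load(open("res.pkl","rb"))
T,C=S["top"],S["scene"]; g=res["gauge"]; g[2]=-.215
save(T,"tabt",(250,150,350,215),8,[(proj(T,place(np.array([[0,c,.077],[0,c,.048]]),g)),(0,0,255)) for c in (.0,.01,.02,.03)])
save(C,"tabc",(240,205,350,285),7,[(proj(C,place(np.array([[0,c,.077],[0,c,.048]]),g)),(0,0,255)) for c in (.0,.01,.02,.03)])
print(manip.read_orientation(), manip.read_gripper_width())
gy=g[2]
for nm,p,ps in [("tab",place(np.array([[0,.015,.15]]),g)[0],gy),("tabopen",place(np.array([[0,.09,.052]]),g)[0],gy),("stem in",place(np.array([[0,-.025,.04]]),g)[0],gy+np.pi/2),("box",[.472,-.357,.05],0),("tray",[.46,.343,.05],0)]:
    for k in (-1,-.5,0,.5,1):
        q=manip.solve_ik(list(p),[np.pi,0,ps+k*np.pi]); print(nm,k,None if q is None else np.round(q,2))
E
```

```text
[-3.14159056e+00  3.48518474e-05  2.73684781e+00] 0.08536451290295649
tab -1 [-0.12  0.33  1.67  0.    1.14 -1.48]
tab -0.5 None
tab 0 [-0.12  0.33  1.67 -0.    1.14  1.66]
tab 0.5 [-0.12  0.33  1.67 -0.    1.14  0.09]
tab 1 [-0.12  0.33  1.67  0.    1.14 -1.48]
tabopen -1 [-0.01  0.49  1.66  0.    0.99 -1.37]
tabopen -0.5 None
tabopen 0 [-0.01  0.49  1.66 -0.    0.99  1.77]
tabopen 0.5 [-0.01  0.49  1.66 -0.    0.99  0.2 ]
tabopen 1 [-0.01  0.49  1.66  0.    0.99 -1.37]
stem in -1 None
stem in -0.5 [-0.19  0.45  1.74 -0.    0.95  1.6 ]
stem in 0 [-0.19  0.45  1.74 -0.    0.95  0.03]
stem in 0.5 [-0.19  0.45  1.74  0.    0.95 -1.54]
stem in 1 None
box -1 [-0.82  0.32  1.9   0.    0.92 -2.39]
box -0.5 [-0.82  0.32  1.9  -0.    0.92  2.32]
box 0 [-0.82  0.32  1.9  -0.    0.92  0.75]
box 0.5 [-0.82  0.32  1.9   0.    0.92 -0.82]
box 1 [-0.82  0.32  1.9   0.    0.92 -2.39]
tray -1 [ 0.46  0.28  1.94  0.    0.91 -1.11]
tray -0.5 [ 0.46  0.28  1.94  0.    0.91 -2.68]
tray 0 [ 0.46  0.28  1.94 -0.    0.91  2.03]
tray 0.5 [ 0.46  0.28  1.94 -0.    0.91  0.46]
tray 1 [ 0.46  0.28  1.94  0.    0.91 -1.11]
```

```bash
sleep 1
```

```text
(no output)
```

View pics/tabt.png

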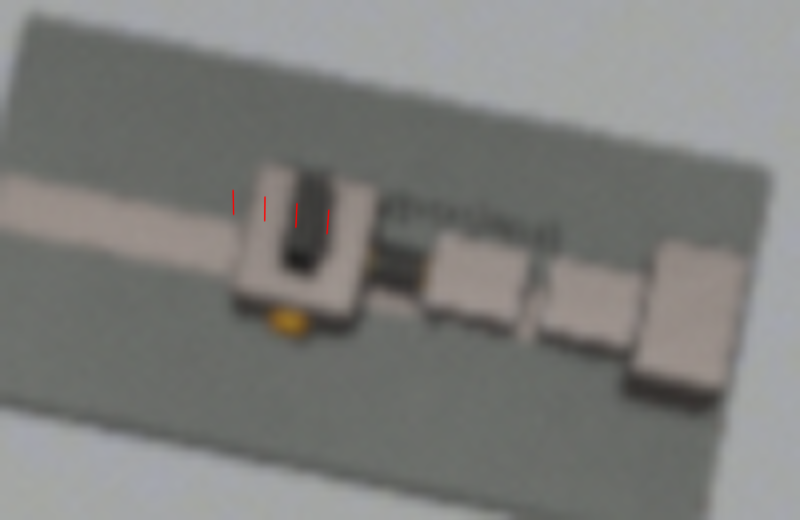

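View pics/tabc.png

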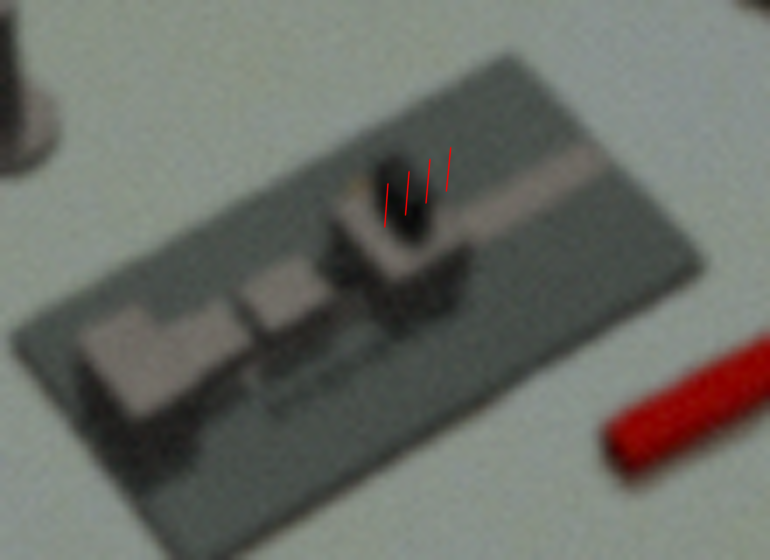

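The tab is at about carriage = 6 mm. In top pixels it's around (288,177), and both views agree. The candidates stay as listed: the grey tall stem and grey short stem are the targets, and the red, yellow and purple ones are excluded. Next I'll pinch the tab, shut the caliper to find zero by force, then open it.

```bash
cat > m.py <<'E'
from fit import *
import json
GP=np.array([.659,.004,-.215])
try: GP=np.array(json.load(open("gp.json")))
except Exception: pass
gy=GP[2]; YD=np.array([-np.sin(gy),np.cos(gy),0]); XD=np.array([np.cos(gy),np.sin(gy),0])
def gw(x,y,z): return place(np.array([[x,y,z]]),GP)[0]
def go(p,yaw): manip.move_ptp(list(map(float,p)),[np.pi,0,float(yaw)])
def li(p,v=.15): manip.move_l(list(map(float,p)),speed=v)
def st(tag=""):
    print(tag,"t",round(manip.read_time_s(),1),"ee",np.round(manip.read_ee_pos(),4),"F",np.round(manip.read_force(),1),"w",round(manip.read_gripper_width(),4),flush=True)
def gyc(): # tcp along gauge y
    return float((np.array(manip.read_ee_pos())-[GP[0],GP[1],0])@YD)
def fy(): return float(np.array(manip.read_force())@YD)
YT=gy+np.pi-2*np.pi*(gy>0)
E
python3 - <<'E'
from m import *
manip.command_gripper(.045)
go(gw(0,.006,.14),YT); st("above")
li(gw(0,.006,.052),.12); st("down")
manip.command_gripper(0,20); st("pinch")
E
```

```text
above t 5.0 ee [0.6603 0.0108 0.1402] F [ 0.4  0.1 -0.2] w 0.0451
down t 5.8 ee [0.661  0.0098 0.0529] F [-0.8 -0.1  0.1] w 0.0454
pinch t 6.2 ee [0.661  0.0099 0.0533] F [-0.5  0.1  3. ] w 0.0117
```

```bash
python3 - <<'E'
from m import *
f0=fy(); print("f0",f0,gyc()); z=manip.read_ee_pos()[2]
p=gyc()
for i in range(14):
    p-=.001; li(gw(0,p,z),.02); print(round(p,4),round(gyc(),4),round(fy(),2))
    if abs(fy()-f0)>7: break
st()
E
```

```text
f0 -0.0003840863897028913 0.00620923858960502
0.0052 0.0057 2.57
0.0042 0.0044 2.3
0.0032 0.0033 2.8
0.0022 0.0023 1.68
0.0012 0.0013 2.67
0.0002 0.0003 2.75
-0.0008 -0.0003 4.31
-0.0018 -0.0003 6.06
-0.0028 -0.0003 9.76
 t 8.5 ee [0.6596 0.0035 0.0533] F [ 6.4  8.6 -3.7] w 0.0118
```

Zero is at gauge y = -0.3 mm, which agrees with the fit. Now I'll open it.

```bash
python3 - <<'E'
from m import *
z=.053
li(gw(0,.087,z),.08); print(gyc(),fy())
manip.command_gripper(.04); st()
li(gw(0,.087,.15),.2)
S=[manip.snapshot("top"),manip.snapshot("scene")]
for s,n in zip(S,("top","scene")):
    r=manip.regions_of("stem_tall_20",s)
    for q in r:
        m=q["mask"]; print(n,round(q["confidence"],2),q["point"],s["color"][m].mean(0).round(),fit([(s,m.astype(float))],stem(.02,.088),deproj(s,q["point"][::-1],.03)[0],False)[0][:2].round(4))
save(S[0],"t1",(150,80,480,330),2.4)
E
```

```text
0.08580855109345376 -1.4359180838535972
 t 10.2 ee [0.677  0.0891 0.0527] F [ 0.5  0.  -0.7] w 0.0402
top 0.67 [244.5, 346.7] [179. 177.  18.] [ 0.5051 -0.1353]
top 0.61 [246.2, 311.5] [177. 169. 163.] [ 0.4879 -0.0426]
top 0.58 [283.6, 298.6] [151.  41.  38.] [ 0.407  -0.0167]
scene 0.87 [243.7, 217.6] [112. 104.  24.] [ 0.5092 -0.1351]
scene 0.65 [201.9, 225.1] [80. 19. 16.] [ 0.4101 -0.0156]
scene 0.62 [217.9, 239.3] [81. 78. 73.] [ 0.4921 -0.041 ]
```

View pics/t1.png

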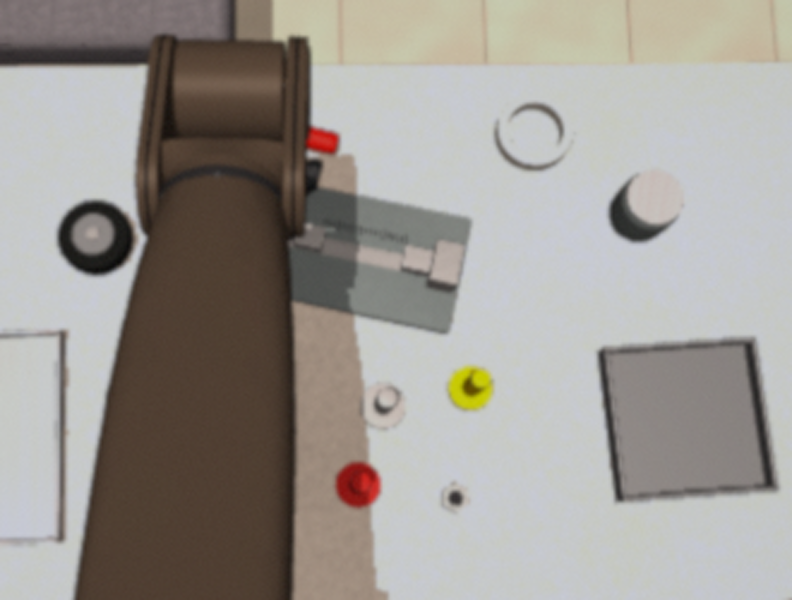

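The caliper is open and the tall grey stem is unmoved at about (0.490, -0.042). I'll squeeze it along two axes to centre it and confirm its diameter.

```bash
python3 - <<'E'
from m import *
p=np.array([.490,-.042])
go([*p,.15],YT); manip.command_gripper(.05)
li([*p,.047],.15); manip.command_gripper(0,20); st("sq1")
manip.command_gripper(.05)
li([*p,.12],.2); go([*p,.12],gy+np.pi/2); li([*p,.047],.15)
manip.command_gripper(0,40); st("sq2")
E
```

```text
sq1 t 13.4 ee [ 0.4909 -0.0422  0.0482] F [-0.   1.1  3.7] w 0.0194
sq2 t 16.7 ee [ 0.4905 -0.0421  0.0476] F [-0.5 -0.7  0.9] w 0.019
```

Width is 19.2 mm, so this is the tall 20 mm stem. I'll carry it into the gauge.

```bash
python3 - <<'E'
from m import *
e=manip.read_ee_pos(); zg=e[2]
li([e[0],e[1],.16],.2); st("lift")
go(gw(0,-.027,.16),gy+np.pi/2)
li(gw(0,-.027,zg+.016),.15); st("in")
li(gw(0,-.056,zg+.0145),.06); st("slid")
S=[manip.snapshot("top"),manip.snapshot("scene")]
save(S[1],"in1",(220,170,370,290),5); save(S[0],"in1t",(230,120,380,240),5)
E
```

```text
lift t 17.4 ee [ 0.4895 -0.0418  0.1586] F [ 0.7 -0.8 -2.5] w 0.019
in t 18.9 ee [ 0.654  -0.0226  0.065 ] F [ 0.1  0.1 -2.7] w 0.019
slid t 19.5 ee [ 0.647  -0.051   0.0621] F [ 0.5  0.  -2.4] w 0.0188
```

View pics/in1.png

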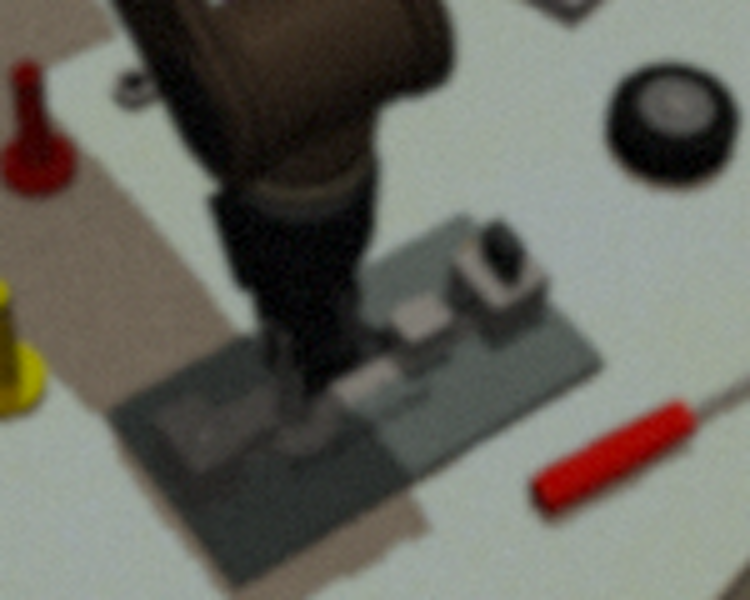

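The stem hangs next to the fixed jaw with its flange under the tip. I'll set it down, let go and gauge it.

```bash
cat > gaugeit.py <<'E'
from m import *
import sys
D=float(sys.argv[1]); zset=float(sys.argv[2]); Z0=-.0003
e=manip.read_ee_pos()
li([e[0],e[1],zset],.03); manip.pause(.2); st("set")
manip.command_gripper(.05); st("released")
e=manip.read_ee_pos()
li([e[0],e[1],.17],.15)
go(gw(0,.086,.16),YT); manip.command_gripper(.04)
S=[manip.snapshot("top"),manip.snapshot("scene")]
save(S[1],sys.argv[3],(220,170,370,290),5)
li(gw(0,.086,.053),.15); manip.command_gripper(0,30); st("tab")
p=gyc(); print("tab at",p)
c=D+.008
li(gw(0,c,.053),.06); print("near",gyc(),fy())
tgt=D-.006+Z0
while p>tgt+1e-4:
    p=max(tgt,min(c,p)-.002); c=p; li(gw(0,p,.053),.02); print("c",round(gyc()-Z0,4),"F",round(fy(),2))
manip.pause(1.0); st("hold"); print("c",gyc()-Z0,fy())
S=[manip.snapshot("top"),manip.snapshot("scene")]
save(S[1],sys.argv[3]+"g",(220,170,370,290),5)
E
python3 gaugeit.py .020 .0597 g1
```

```text
set t 20.1 ee [ 0.6471 -0.0504  0.0597] F [ 0.8 -0.2 -1.5] w 0.0185
released t 20.5 ee [ 0.6472 -0.0506  0.0599] F [-0.6 -0.7 -0.1] w 0.0498
tab t 24.2 ee [0.6784 0.088  0.0548] F [-1.2 -0.3  5.1] w 0.0112
tab at 0.086149558302538
near 0.02869155881451039 1.0556840643601633
c 0.0272 F 2.27
c 0.0253 F 2.45
c 0.0236 F 2.77
c 0.0217 F 2.89
c 0.0199 F 4.16
c 0.0182 F 4.28
c 0.0165 F 4.92
c 0.0164 F 5.7
hold t 28.3 ee [0.663  0.0197 0.0548] F [-0.1  5.5  5.9] w 0.0113
c 0.01644136287519108 5.377428773041955
```

View pics/g1.png

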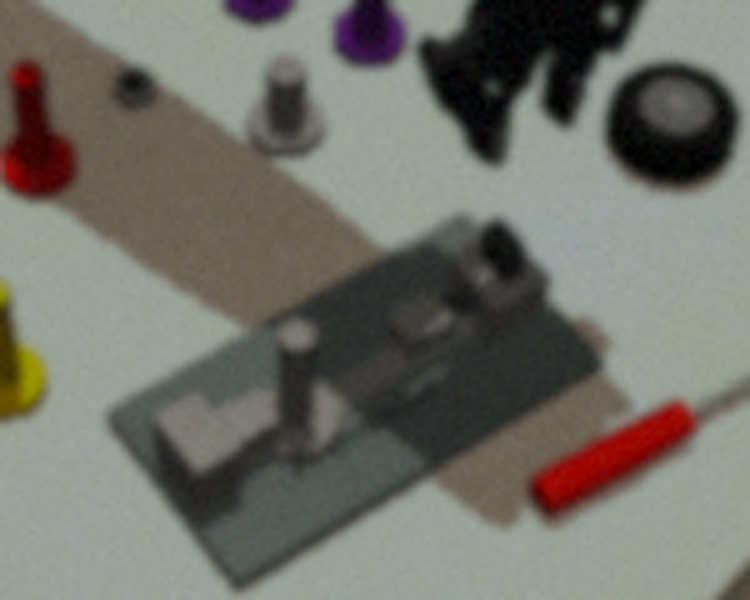

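View pics/g1g.png

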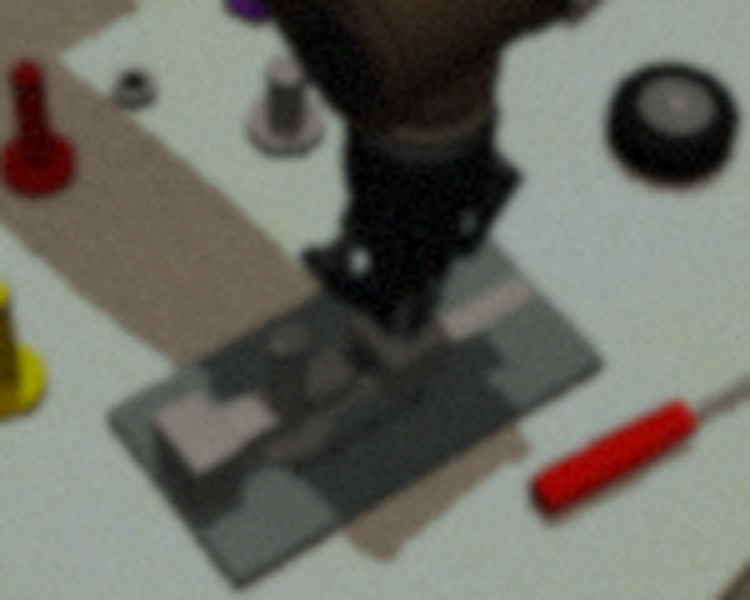

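Measured carriage is 16.4 mm on a 20 mm shank, so the plunger is in about 3.6 mm. I'll press to around 7 mm so the reading is clear, and watch the force.

```bash
cat > press.py <<'E'
from m import *
import sys
D=float(sys.argv[1]); Z0=-.0003; p=float(sys.argv[2])
for i in range(12):
    if gyc()-Z0<D-.0065 or abs(fy())>14: break
    p-=.001; li(gw(0,p,.053),.02); print("cmd",round(p,4),"c",round(gyc()-Z0,4),"F",round(fy(),2))
manip.pause(1.0); st("hold"); print("c",gyc()-Z0,"F",fy())
S=[manip.snapshot("top"),manip.snapshot("scene")]
save(S[1],sys.argv[3],(220,170,370,290),5);save(S[0],sys.argv[3]+"t",(230,120,380,240),5)
E
python3 press.py .02 .0137 g1h
```

```text
cmd 0.0127 c 0.0156 F 6.29
cmd 0.0117 c 0.0148 F 6.95
cmd 0.0107 c 0.0139 F 8.37
cmd 0.0097 c 0.013 F 7.37
hold t 30.4 ee [0.6622 0.0163 0.0548] F [-0.1  8.5  6.4] w 0.0113
c 0.013049583789362553 F 8.246360896551316
```

View pics/g1h.png

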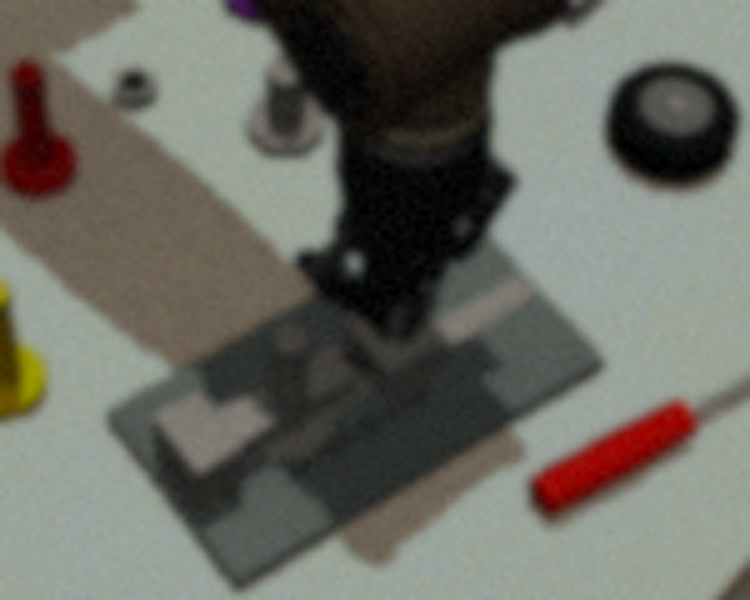

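View pics/g1ht.png

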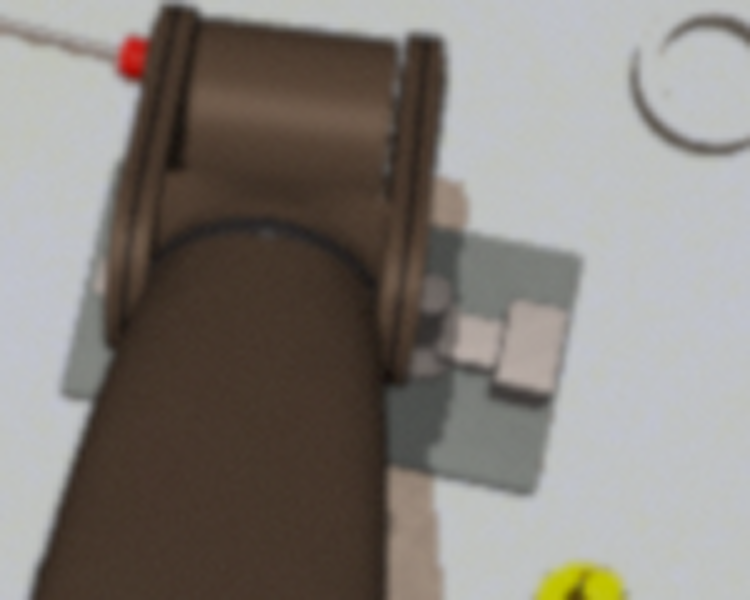

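The force of 8.2 N matches a plunger at 7 mm (2 + 3.5 + 3 N friction), so it's gauged. Now I'll open up and take the stem to the box.

```bash
cat > takeout.py <<'E'
from m import *
import sys
R=float(sys.argv[1]); zc=float(sys.argv[2])
li(gw(0,.087,.054),.1); print(gyc(),fy())
manip.command_gripper(.04)
e=manip.read_ee_pos(); li([e[0],e[1],.17],.2)
y=-.0703+R
go(gw(0,y,.17),gy+np.pi/2); manip.command_gripper(.05)
li(gw(0,y,zc),.12); manip.command_gripper(0,40); st("grasp"); print("y",gyc())
e=manip.read_ee_pos()
li(gw(0,y,e[2]+.0025),.03)
li(gw(0,-.027,e[2]+.0025),.06); st("clear")
li(gw(0,-.027,.17),.15); st("up")
S=[manip.snapshot("top"),manip.snapshot("scene")]
save(S[1],sys.argv[3],(220,120,370,290),4)
E
python3 takeout.py .010 .0597 o1
```

```text
0.08828308373670288 2.8777997162280857
grasp t 35.5 ee [ 0.6466 -0.055   0.0608] F [-0.6 -1.2  3.4] w 0.0194
y -0.06027903395062368
clear t 36.4 ee [ 0.6533 -0.0222  0.0633] F [-0.7  0.7 -1.6] w 0.019
up t 37.3 ee [ 0.6524 -0.0224  0.1687] F [-1.3 -0.1 -3.3] w 0.0191
```

View pics/o1.png

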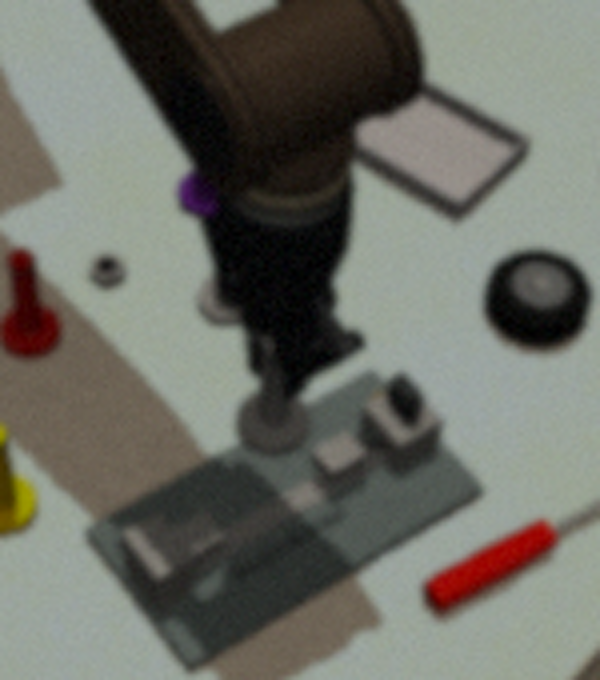

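```bash
python3 - <<'E'
from m import *
b=[.472,-.357]
go([*b,.18],gy+np.pi/2); li([*b,.058],.15); st(); li([*b,.0540],.03); manip.pause(.2); st("set")
manip.command_gripper(.05); st("rel")
li([*b,.18],.2)
go([.40,-.15,.30],gy+np.pi/2)
S=[manip.snapshot("top"),manip.snapshot("scene")]
for s,n in zip(S,("top","scene")):
    for q in manip.regions_of("stem_short_24",s):
        m=q["mask"]; print(n,round(q["confidence"],2),q["point"],s["color"][m].mean(0).round(),fit([(s,m.astype(float))],stem(.024,.056),deproj(s,q["point"][::-1],.02)[0],False)[0][:2].round(4))
save(S[0],"t2",(150,80,480,330),2.4); save(S[1],"s2",(90,120,370,330),2.8)
st()
E
```

```text
t 39.8 ee [ 0.4728 -0.3576  0.0591] F [-1.3 -0.9 -1.5] w 0.0193
set t 40.2 ee [ 0.4721 -0.3571  0.0542] F [-0.2 -1.  -2.5] w 0.0191
rel t 40.6 ee [ 0.4722 -0.3572  0.0543] F [-0.2 -0.3  0.4] w 0.0496
top 0.81 [247.7, 249.7] [164. 159. 154.] [0.4918 0.1087]
top 0.49 [250.7, 211.1] [114.  64. 129.] [0.4829 0.2   ]
top 0.49 [283.2, 220.7] [118.  67. 132.] [0.405  0.1793]
top 0.45 [189.5, 332.2] [148. 139. 134.] [ 0.6393 -0.1079]
scene 0.76 [172.8, 295.0] [55. 33. 66.] [0.4881 0.2001]
scene 0.7 [166.3, 270.8] [61. 41. 71.] [0.4094 0.1812]
scene 0.66 [191.2, 275.1] [81. 80. 75.] [0.4987 0.1102]
 t 42.6 ee [ 0.4    -0.1507  0.2989] F [-0.6  0.8 -0.5] w 0.05
```

View pics/t2.png

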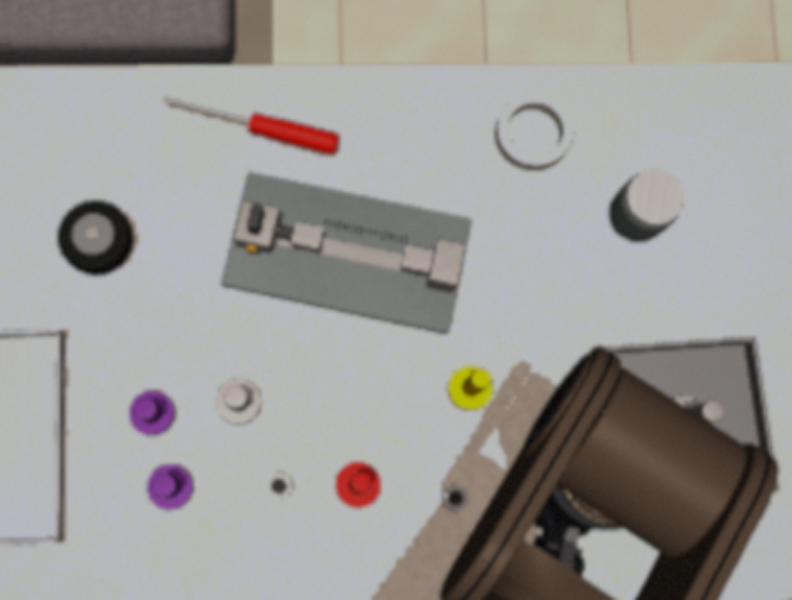

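View pics/s2.png

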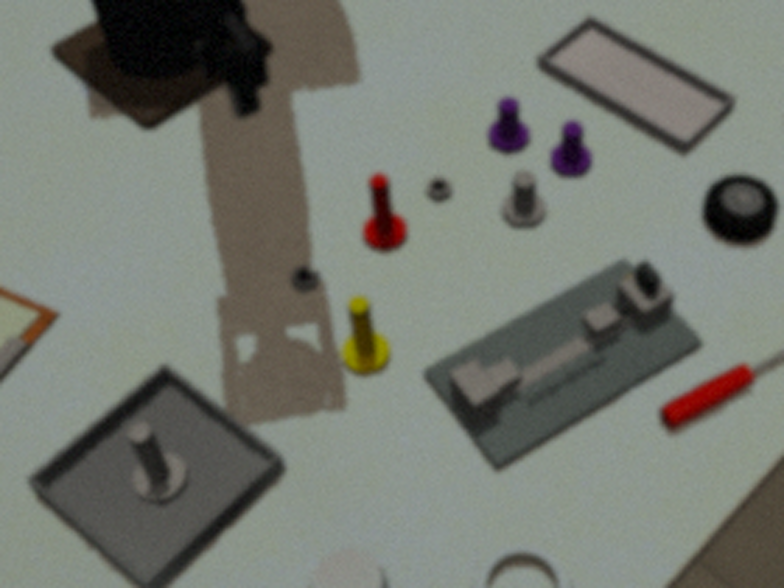

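The tall 20 mm stem stands in the box, and the short grey one is at about (0.495, 0.110), next to the purple pair. I'll pick the short one the same way.

```bash
python3 - <<'E'
from m import *
p=np.array([.495,.1095])
go([*p,.15],YT); manip.command_gripper(.05)
li([*p,.032],.15); manip.command_gripper(0,20); st("sq1")
manip.command_gripper(.05)
li([*p,.10],.2); go([*p,.10],gy+np.pi/2); li([*p,.032],.15)
manip.command_gripper(0,40); st("sq2")
e=manip.read_ee_pos(); zg=e[2]
li([e[0],e[1],.16],.2)
go(gw(0,-.027,.15),gy+np.pi/2)
li(gw(0,-.027,zg+.016),.15); st("in")
li(gw(0,-.054,zg+.0145),.06); st("slid"); print("zg",zg)
E
```

```text
sq1 t 45.3 ee [0.496  0.1097 0.0332] F [-0.4  1.3  4.6] w 0.0225
sq2 t 48.5 ee [0.4959 0.1096 0.0334] F [-1.3  0.5  5.4] w 0.0225
in t 51.0 ee [ 0.6541 -0.0222  0.0507] F [ 0.2  0.2 -1.6] w 0.0228
slid t 51.6 ee [ 0.6474 -0.0492  0.0479] F [ 0.1  0.3 -1.3] w 0.0225
zg 0.03340256534908154
```

Width is 22.5 mm (readings run about 1 mm low), so this is the 24 mm stem.

```bash
python3 gaugeit.py .024 .0455 g2 && python3 press.py .024 .0177 g2h
```

```text
set t 52.0 ee [ 0.6475 -0.049   0.0455] F [ 0.6  0.5 -0.6] w 0.0227
released t 52.4 ee [ 0.6476 -0.0492  0.0458] F [-0.1 -0.6 -0.7] w 0.0501
tab t 56.2 ee [0.6785 0.0884 0.0549] F [0.7 1.6 5.3] w 0.0114
tab at 0.08658169187037208
near 0.032312873525924275 1.6261890786812965
c 0.0309 F 1.55
c 0.029 F 1.42
c 0.027 F 2.15
c 0.025 F 1.64
c 0.023 F 1.79
c 0.0212 F 2.4
c 0.0194 F 2.83
c 0.0193 F 3.78
hold t 60.3 ee [0.6636 0.0224 0.0549] F [-0.7  4.3  7.4] w 0.0114
c 0.019266335793252248 4.045820747075906
cmd 0.0167 c 0.0183 F 4.61
cmd 0.0157 c 0.0173 F 4.25
hold t 61.9 ee [0.6632 0.0205 0.0549] F [-1.8  3.7  6.2] w 0.011
c 0.017284271315959547 F 3.2688615575409683
```

View pics/g2.png

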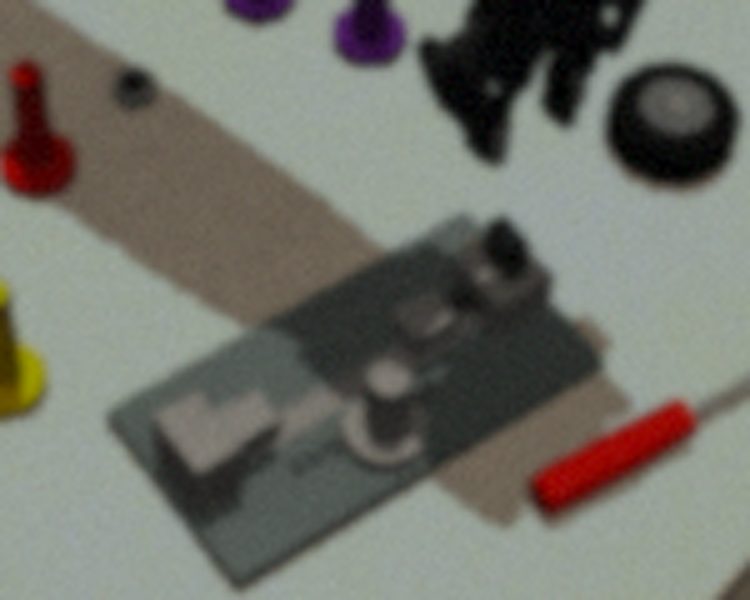

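View pics/g2h.png

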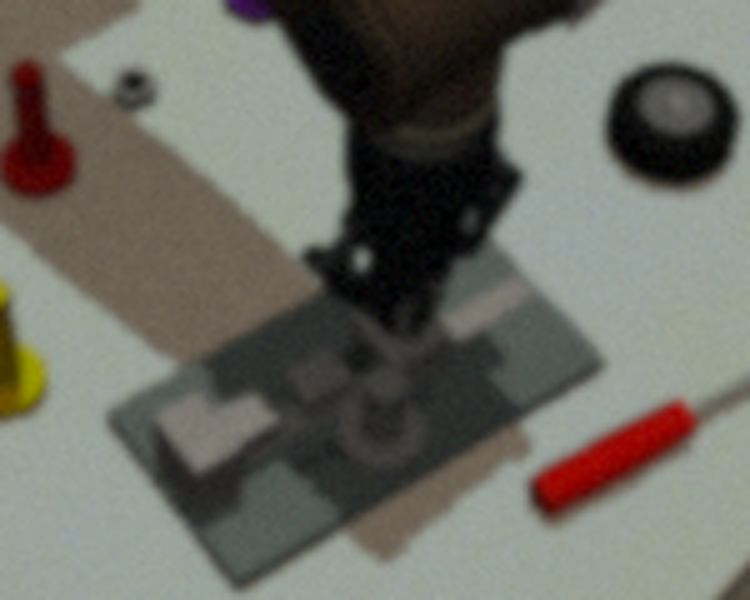

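The stem was knocked aside before the jaw shut: it now stands beside the jaws, at scene crop (385,400). The force, only friction at 3.3 N, agrees. I'll reopen, locate it and put it back.

```bash
python3 - <<'E'
from m import *
li(gw(0,.087,.054),.1); print(gyc(),fy())
manip.command_gripper(.04)
e=manip.read_ee_pos(); li([e[0],e[1],.17],.2)
go([.45,-.2,.30],gy+np.pi/2)
S=[manip.snapshot("top"),manip.snapshot("scene")]
ST=[np.array([p for P in stem(.024,.056) for p in P])]
def sh(P): return [q+[0,0,.012] for q in P]
for s,n in zip(S,("top","scene")):
    for q in manip.regions_of("stem_short_24",s):
        m=q["mask"]; p,c=fit([(s,m.astype(float))],sh(stem(.024,.056)),deproj(s,q["point"][::-1],.032)[0],False)
        d=p[:2]-GP[:2]; print(n,round(q["confidence"],2),q["point"],s["color"][m].mean(0).round(),p[:2].round(4),"gauge",(d@XD[:2]).round(4),(d@YD[:2]).round(4),round(c,2))
save(S[0],"t3",(200,100,400,250),4); save(S[1],"s3",(220,150,370,290),4)
st()
E
```

```text
0.08823945656510482 2.2147639651485864
top 0.69 [281.1, 222.2] [121.  70. 135.] [0.4043 0.1777] gauge -0.2859 0.1154 0.06
top 0.62 [169.9, 303.1] [145. 137. 132.] [ 0.6879 -0.0257] gauge 0.0346 -0.0228 0.08
top 0.61 [253.2, 213.7] [116.  64. 131.] [0.4809 0.1983] gauge -0.2154 0.1519 0.1
scene 0.82 [254.1, 295.7] [79. 77. 72.] [ 0.6921 -0.0249] gauge 0.0385 -0.0212 0.08
scene 0.49 [166.8, 270.5] [52. 30. 63.] [0.4195 0.1703] gauge -0.2695 0.1113 0.26
 t 65.6 ee [ 0.4504 -0.1995  0.2995] F [-0.6  0.2 -0.3] w 0.0402
```

View pics/t3.png

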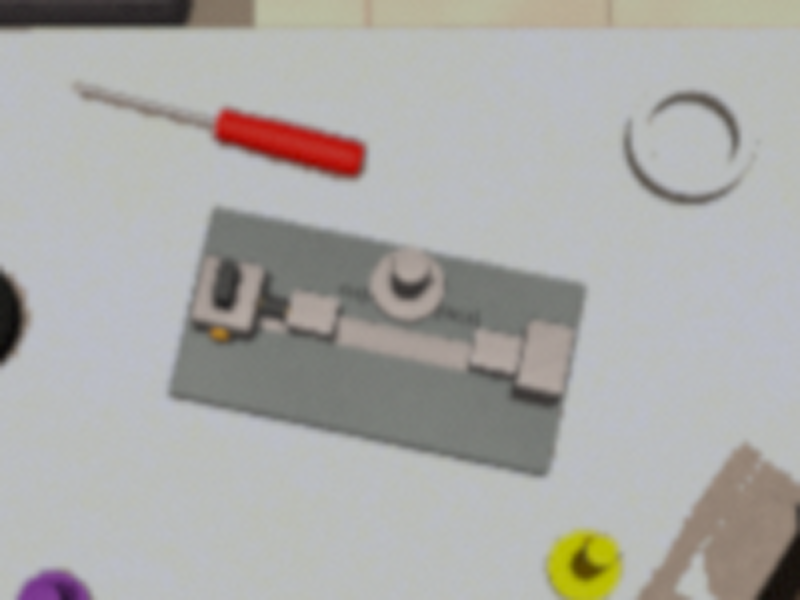

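View pics/s3.png

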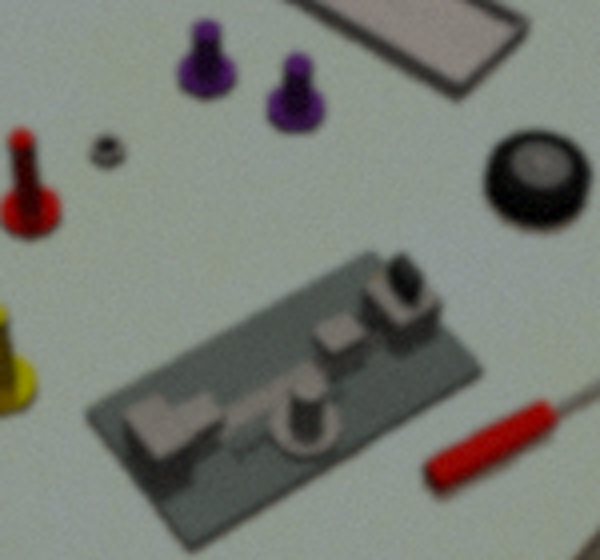

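The stem stands at gauge (36, -22) mm and both cameras agree. I'll pick it up again.

```bash
python3 - <<'E'
from m import *
p=np.array([.690,-.0253])
go([*p,.15],YT); manip.command_gripper(.05)
li([*p,.0455],.15); manip.command_gripper(0,20); st("sq1")
manip.command_gripper(.05)
li([*p,.11],.2); go([*p,.11],gy+np.pi/2); li([*p,.0455],.15)
manip.command_gripper(0,40); st("sq2")
e=manip.read_ee_pos(); zg=e[2]
li([e[0],e[1],zg+.003],.03)
li(gw(0,-.027,zg+.003),.08); st("in")
li(gw(0,-.054,zg+.0025),.06); st("slid"); print("zg",zg)
E
sed -i 's/^li(gw(0,.086,.053),.15); manip/r=manip.regions_of("stem_short_24",S[1]); print([(q["point"],round(q["confidence"],2)) for q in r])\nli(gw(0,.086,.053),.15); manip/' gaugeit.py
python3 gaugeit.py .024 .0459 g3; python3 press.py .024 .0177 g3h
```

```text
sq1 t 68.3 ee [ 0.6911 -0.0253  0.0473] F [-0.   0.9  3.3] w 0.0228
sq2 t 71.5 ee [ 0.6909 -0.0254  0.0474] F [-2.2  0.4  5.3] w 0.0226
in t 72.4 ee [ 0.6535 -0.0225  0.0506] F [-0.5  0.1 -1.4] w 0.0225
slid t 73.0 ee [ 0.6475 -0.0492  0.0499] F [ 0.  -0.6 -2.6] w 0.0228
zg 0.047409494396925836
set t 73.5 ee [ 0.6479 -0.049   0.0471] F [-1.1  0.1  5.8] w 0.0226
released t 73.9 ee [ 0.6474 -0.0491  0.0455] F [-0.2  1.  -0.3] w 0.0502
[([249.9, 279.7], 0.77), ([165.4, 270.5], 0.65), ([172.3, 297.3], 0.6)]
tab t 77.7 ee [0.6786 0.0884 0.0549] F [0.4 0.5 4.6] w 0.0118
tab at 0.08659035772307694
near 0.03230840122103443 0.5856230735109507
c 0.0309 F 2.18
c 0.029 F 1.48
c 0.0273 F 2.91
c 0.0254 F 2.43
c 0.0236 F 3.27
c 0.0219 F 4.28
c 0.0202 F 5.71
c 0.0202 F 5.87
hold t 81.8 ee [0.6638 0.0233 0.0549] F [0.3 6.3 7.2] w 0.0109
c 0.02015593608135944 6.262134663713001
cmd 0.0167 c 0.0193 F 6.21
cmd 0.0157 c 0.0185 F 6.86
cmd 0.0147 c 0.0176 F 7.23
cmd 0.0137 c 0.0168 F 8.16
hold t 83.9 ee [0.6631 0.0199 0.0549] F [-0.2  9.   5.9] w 0.0116
c 0.016751079034610126 F 8.758427512166907
```

View pics/g3.png

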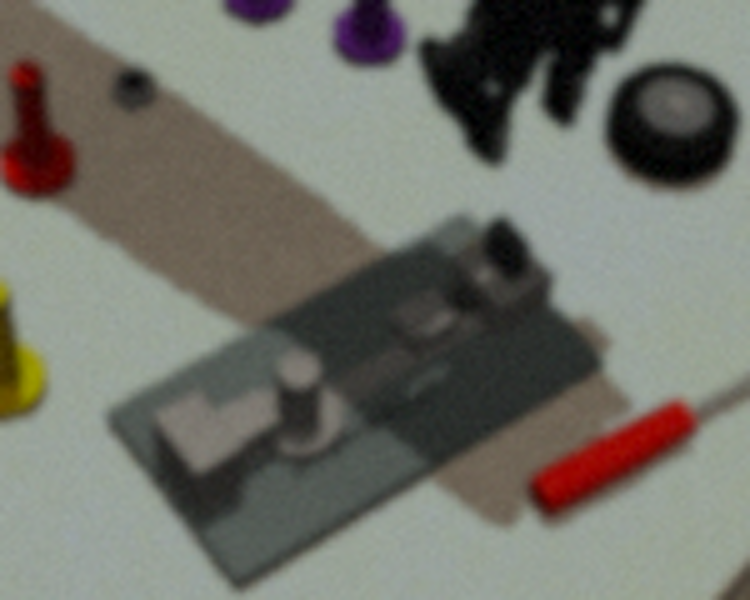

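View pics/g3h.png

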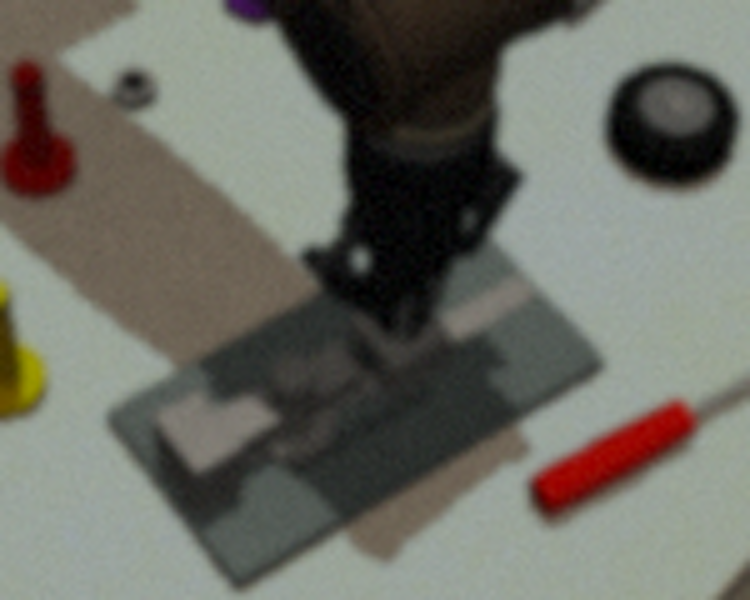

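Now it presses: 8.8 N with the carriage at 16.8 mm, so the plunger is in about 7 mm. I'll take it out to the tray.

```bash
python3 takeout.py .012 .0455 o2 && python3 - <<'E'
from m import *
b=[.461,.343]
go([*b,.17],gy+np.pi/2); st()
li([*b,.047],.15); li([*b,.0385],.03); manip.pause(.2); st("set")
manip.command_gripper(.05); st("rel")
li([*b,.17],.2)
go(gw(0,.087,.15),YT); manip.command_gripper(.04)
S=[manip.snapshot("top"),manip.snapshot("scene")]
save(S[1],"s4",(240,80,390,290),2.8); save(S[0],"t4",(100,100,460,330),2.2)
E
```

```text
0.08823380739186051 2.9691444198077908
grasp t 89.0 ee [ 0.6475 -0.0531  0.0467] F [0.4 0.2 3.4] w 0.0226
y -0.05824738312448507
clear t 90.0 ee [ 0.6533 -0.0221  0.0492] F [-0.8 -0.7 -2.2] w 0.0225
up t 90.9 ee [ 0.6523 -0.0223  0.1685] F [ 0.   0.5 -3.4] w 0.0223
 t 92.5 ee [0.4619 0.3424 0.1701] F [ 0.1 -0.  -2.1] w 0.0225
set t 94.2 ee [0.4613 0.3432 0.0388] F [ 1.2  1.  -0.4] w 0.0226
rel t 94.5 ee [0.461  0.343  0.0386] F [-0.1 -0.2  0.1] w 0.0503
```

View pics/s4.png

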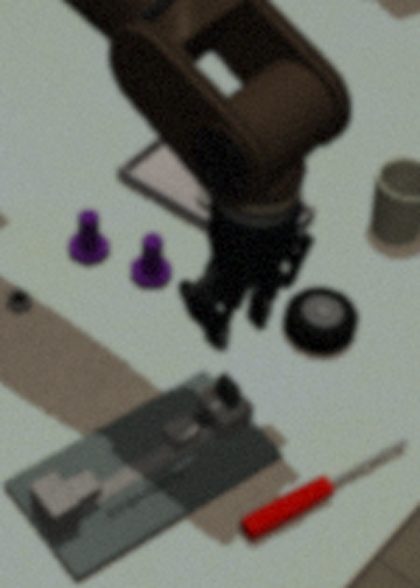

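The bed is empty, so I'll shut the caliper.

```bash
python3 - <<'E'
from m import *
li(gw(0,.087,.053),.15); manip.command_gripper(0,30); st("tab")
li(gw(0,.006,.053),.08)
p=.006
for i in range(14):
    p-=.001; li(gw(0,p,.053),.02)
    if i>4: print(round(p,4),round(gyc(),4),round(fy(),2))
    if abs(fy())>9: break
manip.pause(.3); st("shut")
manip.command_gripper(.04); manip.pause(.2)
e=manip.read_ee_pos(); li([e[0],e[1],.17],.15)
go([.45,.0,.35],YT)
S=[manip.snapshot("top"),manip.snapshot("scene")]
save(S[1],"s5",(90,80,390,330),2.5); save(S[0],"t5",(120,100,480,330),2.2)
E
```

```text
tab t 98.6 ee [0.6787 0.0892 0.0549] F [-0.7  0.2  4.9] w 0.0111
0.0 0.001 2.31
-0.001 -0.0 2.41
-0.002 -0.0003 3.91
-0.003 -0.0003 7.16
-0.004 -0.0003 9.49
shut t 102.6 ee [0.6594 0.0036 0.0549] F [ 1.1 10.5  5.5] w 0.0109
```

View pics/s5.png

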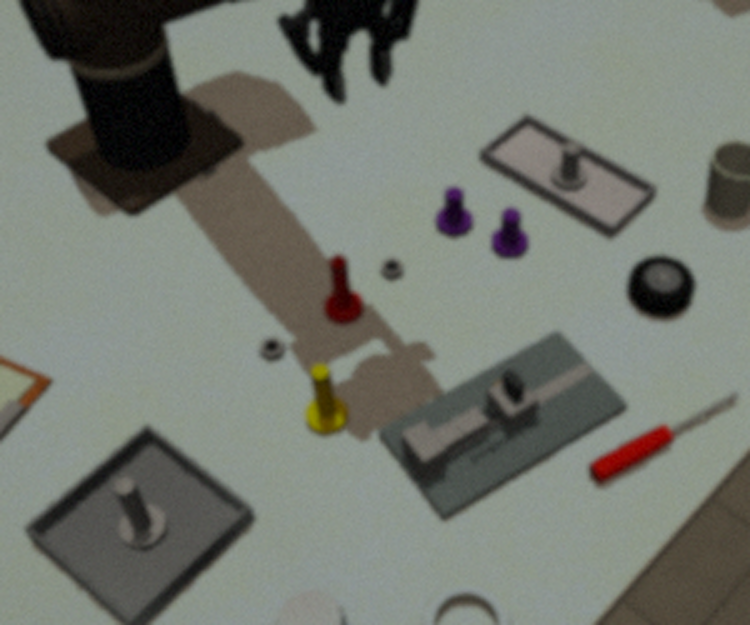

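View pics/t5.png

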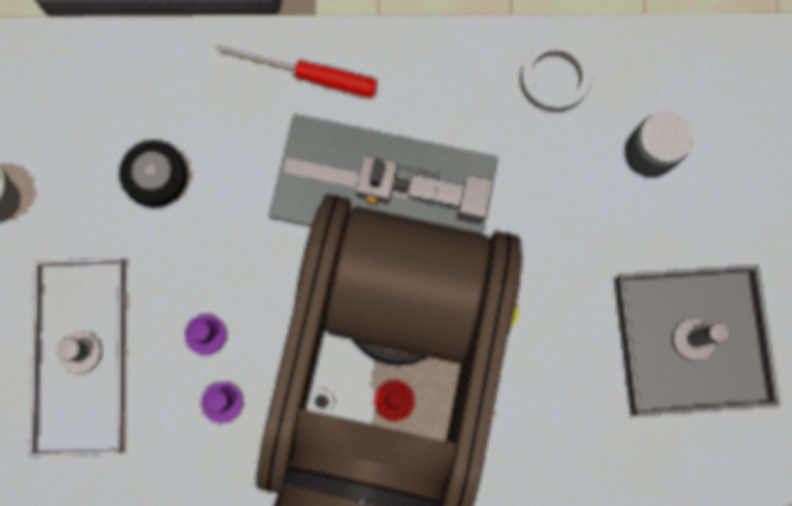

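```bash
python3 - <<'E'
from m import *
for n,b in (("top",(380,200,500,300)),("scene",(90,230,210,330))):
    s=manip.snapshot(n)
    save(s,"fin"+n,b,6,[(proj(s,circ(.4722,-.3572,.005,.024)),(0,0,255)),(proj(s,circ(.4722,-.3572,.093,.010)),(255,0,0))])
a=cv2.imread("pics/fintop.png");b=cv2.imread("pics/finscene.png");cv2.imwrite("pics/fin.png",cv2.resize(np.hstack([a[:600],b[:600]]),(800,333)))
E
```

```text
(no output)
```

View pics/fin.png

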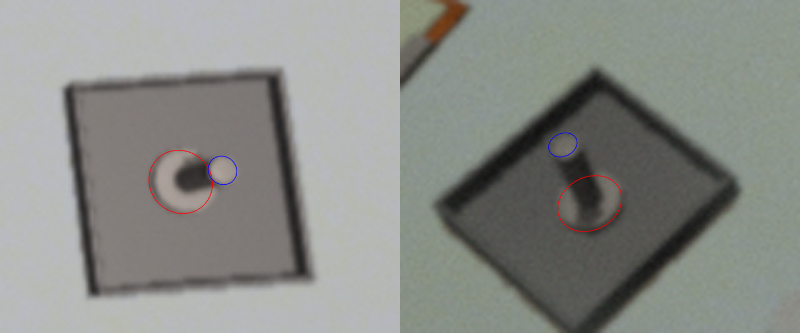

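The drawn upright outlines sit on the stem in both views, so it stands straight. I'll hand in.

```bash
python3 -c "
from cell import manip
print(manip.hand_in(), manip.read_time_s())"
```

```text
the job is handed in; nothing more can be done
the job is handed in; nothing more can be done
```

Both stems on the table were gauged tallest first and put away, and the job was handed in at a little over 100 s of the 210 s allowed. Both nuts were present, so there was no mid stem.

| Stem | Gripper width | Plunger pushed in | Force along the slide | Now stands in |
|---|---|---|---|---|
| Tall 20 mm | 19.2 mm | about 7 mm | 8.2 N | square box |
| Short 24 mm | 22.6 mm | about 7 mm | 8.8 N | long tray |

- **First try on the short stem:** it was knocked about 4 to 5 cm aside on the bed after I let go, so the first close met only friction. I reopened the caliper, found the stem again, put it back and gauged it properly.
- **Last checks:** the caliper closed back to the same zero as at the start (-0.3 mm, about 10 N against the stop). The final pictures show both stems upright in the right containers, and nothing else on the table seems to have moved.
- **Disagreement:** the two cameras differed by 3 to 5 mm. I used their average, and gripping the stems and pushing the caliper shut showed it was within about 1 mm.

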